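# Clip a controller board into a spring-jawed board holder

### The job

Clip the green controller board, heat sink up, into the spring-jawed board holder: push one edge into the groove of one sprung jaw and press that jaw back, lower the opposite edge past the lip of the other jaw, then let the springs take it and centre it. It must end level in both grooves, square and about midway along the width of the jaws, and let go; be gentle with the board and holder, and leave the tape roll, the red bottle and the spanner where they are.

Things in the scene. Friction and masses are not known exactly. Their poses are not given: they have to be found in the camera images.
- board: loose green controller board, 110 (own x) x 70 (y) x 5 mm, 0.2 kg, flat, component side up; origin at the centre of its underside, z up. On its middle stands an aluminium heat sink 36 (x) x 24 (y) x 36 mm tall: grip it there, either way. Parts up to 15 mm tall stand near the corners only (|x| 17-44, |y| 20-32 mm). The 70 mm end edges (own +x, -x) are plain; either fits either jaw.
- board_grip (a point): point on the heat sink's vertical axis, 29 mm above the board's underside (12 mm under the heat sink's top); axes as the board's
- holder: board holder, screwed down: grey base plate 236 (own x) x 96 (y) x 8 mm, origin at the centre of its underside. On it a carriage with two dark end blocks (31 mm high) carries two equal sprung jaws facing each other along x. The carriage is clamped anywhere within +-12 mm along x of the base; this offset is not reported: look, or feel for a jaw. Over 25 N between board and holder is damage.
- holder_mid (a point): middle of the base at ledge height, 34 mm above the work surface; fixed to the base plate, so NOT shifted with the carriage; x from jaw to jaw, z up. The board, released in both grooves, rests on the ledges and is centred by the springs on the carriage's middle (each jaw then about 4 mm back).
- groove_a (a point): place of the -x jaw's groove bottom if the carriage offset were 0 (51 mm from the middle, ledge height, fixed to the base). Each jaw: 60 mm wide (y), top 45.5 mm above the work surface; floor a ledge 10 mm long toward the middle, 34 mm up; roof a square lip 4 mm long, 4 mm thick, 7.5 mm above the ledge. So the groove is 4 mm deep and takes a board edge tilted 5-15 deg, edge low (10 or more clears the other lip).
- groove_b (a point): same for the +x jaw. At rest the groove bottoms are 102 mm apart, the lips 94 mm. A jaw slides straight outward 16 mm at most, to a hard stop; its spring gives 2 N at first and 0.45 N more per mm (9 N at the stop). With one edge bottomed in a groove, that jaw must go back 13 to 15 mm (about 8 N) before the other edge of the board passes the other lip on its way down to the ledge.
- tape_roll: bystander: roll of black tape, 58 mm across, 19 mm high, lying flat; origin under its centre
- threadlock: bystander: small red bottle with a white cap, 21 x 34 x 93 mm, standing; origin under its centre
- spanner_13: bystander: steel spanner 165 mm long, lying flat; origin under its centre
Not all that is in view belongs to the job. What is shaped like the board but brown is not meant.

How it is judged:
By the outcome, as a careful person would: the job done as asked, in the order asked, and still so for the second after the job is handed in, with the robot touching nothing.
It also fails if it takes over 69 s, if anything falls off the work surface, if the arm or the gripper's body presses on something with over 40 N, if the wrist force passes 120 N, or if a joint passes its speed limit or range.

### The arm

A 7-joint arm with a two-finger parallel gripper is mounted at the origin on a cart in front of the work surface, level with it; the furniture and walls round the work are solid. World frame = base frame: x ahead of the robot, y to its left, z up, the work surface at z = 0. Lengths are in m, angles in degrees, forces in N, time in s.
With the tool pointing down it reaches from about 0.425 to 0.875 m from the base axis. Payload 4.7 kg.
Tool frame: the origin (TCP) lies midway between the tips of the shut fingers; the grasp point (between the pads) lies 19 mm behind it; z points along the fingers, x is the direction in which the jaws open and shut, and the axes are right-handed (so a half turn about z gives the same grasp; the last joint's range is limited). The gripper opens to 87 mm and grips with 3 to 60 N. Pads are 19 mm wide; open, the fingers measure 117 mm over their backs; the gripper's body (75 mm by 190 mm) begins 51 mm behind the grasp point.
Start: joints at [-76.37, 18.392, -4.016, 83.108, 1.295, 78.541, -3.26], TCP at [0.144, 0.634, 0.192] pointing down, gripper open.
Joint ranges: [-163.93, 163.93], [-17.29, 119.83], [-79.2, 71.16], [3.27, 140.29], [-89.18, 269.18], [5.43, 117.66], [-154.24, 154.24]. Speed limits (degrees/s): [147.25, 147.25, 180, 180, 180, 180, 180].

### API

Orientations are given as [roll, pitch, yaw] about the fixed x, y, z axes, in that order (R = Rz(yaw) Ry(pitch) Rx(roll)).
In Python, from cell import telemetry, optics, env gives the robot as it stands.
- The arm moves only by the tool arm_command, never from a script. Its arguments are lists of equal length, an entry for each row: "translation": the shift along the tool's x, y, z in cm, a list of three; "twist": the turn about the tool's z in degrees. In form: {"translation": [[x, y, z], ...], "twist": [twist, ...]}. A call has 1 to 10 rows; each row shifts and turns the pose as measured when the row begins, along the tool's axes as they then stand; what a row does not reach is not made up. A row lasts 1/8 s, in which the tool goes at most 62.5 mm and 10.7 degrees, less where a joint would pass 70% of its speed; a pose out of reach is approached as far as the arm can. A call is refused whole if a number of a shift passes 6.25 or a number of a turn 10.7, either way. A call with a gripper value outside its range is refused whole. "grip" is the opening in per cent of the stroke, from 0 (shut) to 100 (fully open), set as the call begins (left out, the last holds). The fingers move at their own pace and stop on an object; "force" is the grip in N (left out, the last holds). Time passes only in rows, so rows that do not move let the fingers close. It gives the time, the measured TCP pose, the force and the opening at its end, in the units of the state.
- telemetry.get_obs(): the state, without advancing time (a new reading comes with each control period).
- optics.read_camera(name): name is "side" or "top" or "wrist"; returns a dict with "img" (480x640x3 uint8, blue, green, red), "fx", "fy", "cx", "cy" (pixels), "extrinsics" (4x4, takes a point from camera to world coordinates); the wrist camera has in their place "hand_eye" (4x4, takes a point from camera to tool coordinates, whose origin is the TCP and whose axes are the tool frame's). Camera axes: x right, y up, looking along -z (the intrinsics and any distortion apply to the point x, -y, -z); pixel columns grow to the right and rows downward; lengths in m; the calibration is good to about 2 mm. A picture is of the moment at which its call begins: read the wrist's pose just before it. There is no depth.
- env.sign_off(): hands the job in, once; it reports no verdict.
The state is a dict: "time_s": time; "qpos": joint angles; "joint_velocities": joint speeds; "effort": joint torques, N m; "tool_pos": TCP position; "tool_rot": TCP orientation; "force": force on the tool from outside, world axes, zero at the start; "wrist_torque": the same for the moment, N m; "grip_width": finger opening in m.
Only numpy, scipy, OpenCV 4.12 (cv2) and the standard library are available. Lean on these libraries where they do the work, as an engineer would, in place of code of your own. Each camera call takes 0.05 s, during which the arm holds its last target. There are 200 camera calls.

## Working session

There is one attempt and no reset: what is moved stays moved. The work goes in short steps, Python scripts to look and compute and a tool call to move; the robot and the scene stay as the last step left them, time stands still between calls to the robot, and variables do not carry over. Pictures are saved under pics/ and viewed, about 8 in all and at most 12, crops included, and the job is handed in when it is done.

Besides the shell and the picture viewer there is one more tool, called in YAML: its name, and indented under it one key for each argument. arm_command: Moves the arm, as the interface text tells. Its arguments: {"type":"object","properties":{"translation":{"type":"array","items":{"type":"array","items":{"type":"number"}}},"twist":{"type":"array","items":{"type":"number"}},"grip":{"type":"number"},"force":{"type":"number"}},"required":["translation","twist"]}

```bash
ls; mkdir -p pics
python3 - <<'E'
from cell import telemetry, optics, env
import cv2,numpy as np,pickle
o=telemetry.get_obs();print(o)
for n in("top","side"):
    c=optics.read_camera(n);cv2.imwrite(f"pics/{n}0.png",c["img"]);pickle.dump(c,open(f"pics/{n}0.pkl","wb"))
    print(n,{k:v for k,v in c.items() if k!="img"})
E
```

```text
pics
{'time_s': 0.0, 'qpos': array([-76.36844722,  18.43981099,  -4.01474648,  83.17566721,
         1.29654727,  78.53914825,  -3.26026305]), 'joint_velocities': array([-0.07560564,  0.03761642,  0.05855632, -0.05531557,  0.01270114,
       -0.07239093, -0.0431317 ]), 'effort': array([-1.03309515e-05, -4.91314960e+01, -4.04216917e-01, -3.12512612e+01,
       -6.39030640e-02,  4.41066083e-02,  2.10506696e-04]), 'tool_pos': array([0.14420465, 0.63317793, 0.19074624]), 'tool_rot': array([1.79992538e+02, 1.09301498e-01, 7.71775076e+01]), 'force': array([-0.28311625,  0.03519541, -0.45691235]), 'wrist_torque': array([0.04408024, 0.00659152, 0.02040374]), 'grip_width': 0.08679415057405544}
top {'fx': 594.2479793563269, 'fy': 594.2479793563269, 'cx': 314.7088448080332, 'cy': 243.56713111156017, 'extrinsics': array([[ 0.02174667,  0.99580416, -0.08888847,  0.42067267],
       [-0.9996563 ,  0.02035617, -0.01652004, -0.09471441],
       [-0.01464129,  0.08921718,  0.99590458,  1.14196433],
       [ 0.        ,  0.        ,  0.        ,  1.        ]])}
side {'fx': 444.1985054457211, 'fy': 444.1985054457211, 'cx': 321.46206836215623, 'cy': 237.18698718152714, 'extrinsics': array([[-9.99873326e-01,  1.59162225e-02,  7.52724908e-05,
         5.17012228e-01],
       [-8.12038581e-03, -5.14186946e-01,  8.57639693e-01,
         7.30049413e-01],
       [ 1.36890883e-02,  8.57530442e-01,  5.14251058e-01,
         5.63259333e-01],
       [ 0.00000000e+00,  0.00000000e+00,  0.00000000e+00,
         1.00000000e+00]])}
```

View pics/top0.png

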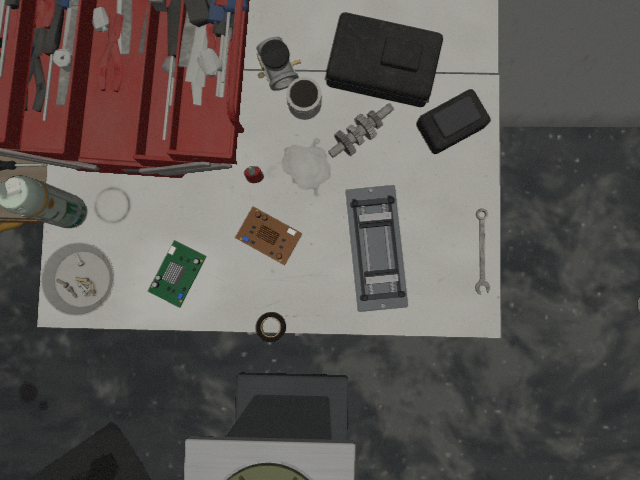

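View pics/side0.png

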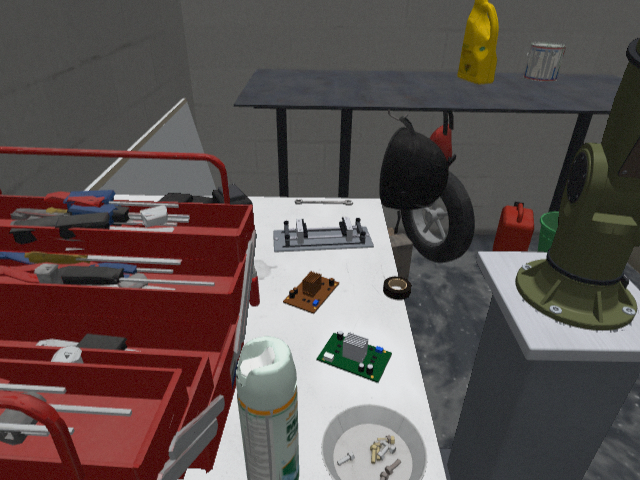

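Top view: green board at (178,273) with a grey heat sink, brown lookalike at (268,236), which is the wrong colour, holder at (377,248), tape at (270,327), red bottle at (254,174), spanner at (482,250). The side view agrees: green board with grey heat sink at (355,350). Next I'll measure the board and holder and enlarge one crop to confirm.

```bash
cat > h.py <<'E'
import numpy as np,cv2
from scipy.spatial.transform import Rotation as R
def pose(o):
    T=np.eye(4);T[:3,:3]=R.from_euler('xyz',o["tool_rot"],degrees=True).as_matrix();T[:3,3]=o["tool_pos"];return T
def ext(c,o=None): return c["extrinsics"] if "extrinsics" in c else pose(o)@c["hand_eye"]
def cast(c,px,z,o=None):
    px=np.atleast_2d(np.asarray(px,float));E=ext(c,o)
    d=np.c_[(px[:,0]-c["cx"])/c["fx"],-(px[:,1]-c["cy"])/c["fy"],-np.ones(len(px))]@E[:3,:3].T
    return E[:3,3]+d*((z-E[2,3])/d[:,2])[:,None]
def proj(c,P,o=None):
    E=ext(c,o);q=(np.atleast_2d(P)-E[:3,3])@E[:3,:3]
    return np.c_[c["cx"]+c["fx"]*q[:,0]/-q[:,2],c["cy"]-c["fy"]*q[:,1]/-q[:,2]]
def big(mask):
    cs,_=cv2.findContours(mask.astype(np.uint8),cv2.RETR_EXTERNAL,cv2.CHAIN_APPROX_NONE)
    return max(cs,key=cv2.contourArea)[:,0,:]
def rect(P):
    (c,s,a)=cv2.minAreaRect((P[:,:2]*1000).astype(np.float32))
    b=cv2.boxPoints((c,s,a))
    e=[b[1]-b[0],b[2]-b[1]];l=max(e,key=np.linalg.norm)
    return np.array(c)/1000,sorted(s),np.degrees(np.arctan2(l[1],l[0]))
E
python3 - <<'E'
from h import *;import pickle
c=pickle.load(open("pics/top0.pkl","rb"));s=pickle.load(open("pics/side0.pkl","rb"))
hsv=cv2.cvtColor(c["img"],cv2.COLOR_BGR2HSV)
g=(hsv[...,0]>45)&(hsv[...,0]<85)&(hsv[...,1]>100);g[:,:140]=0
g=cv2.morphologyEx(g.astype(np.uint8),cv2.MORPH_CLOSE,np.ones((5,5)))
print("board",rect(cast(c,big(g),0.005)))
roi=np.zeros((480,640),np.uint8);roi[180:318,340:412]=1
m=(cv2.cvtColor(c["img"],cv2.COLOR_BGR2GRAY)<150)&(roi>0)
m=cv2.morphologyEx(m.astype(np.uint8),cv2.MORPH_CLOSE,np.ones((5,5)))
print("holder",rect(cast(c,big(m),0.008)))
for n,p in dict(tape=(270,327),bottle=(254,174),spanner=(482,250)).items(): print(n,cast(c,p,0.01))
a=cv2.resize(c["img"][175:325,340:415],None,fx=4,fy=4,interpolation=cv2.INTER_CUBIC)
b=cv2.resize(c["img"][225:325,130:220],None,fx=4,fy=4,interpolation=cv2.INTER_CUBIC)
b=cv2.copyMakeBorder(b,0,200,0,0,cv2.BORDER_CONSTANT)
cv2.imwrite("pics/crop1.png",np.hstack([a,b]))
E
```

```text
board (array([0.45908185, 0.18775241]), [68.08979034423828, 108.24745178222656], np.float32(-25.080883))
holder (array([ 0.51662598, -0.18978317]), [106.70479583740234, 237.05238342285156], np.float32(6.8077555))
tape [[0.36161027 0.00515375 0.01      ]]
bottle [[0.65448598 0.04451852 0.01      ]]
spanner [[ 0.51592435 -0.39452445  0.01      ]]
```

View pics/crop1.png

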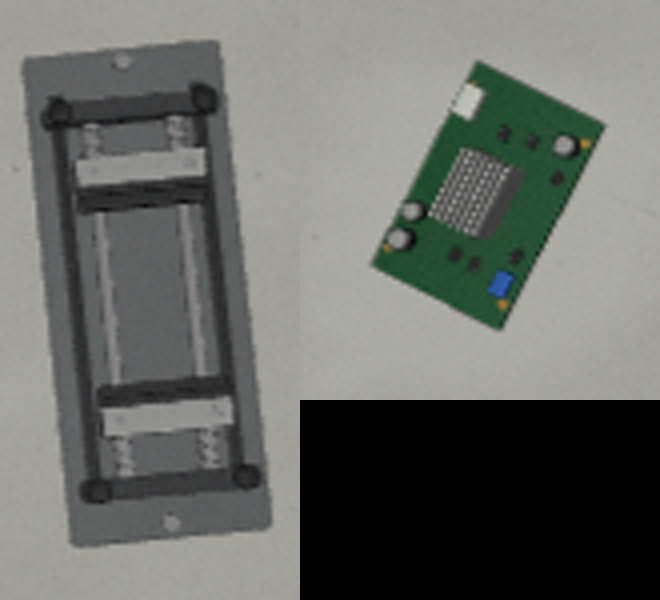

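Crop confirms it: the right-hand item is green with a grey finned heat sink, so it is the board. The holder's long axis is about world x with yaw near 7°, and the carriage with jaws is visible. Tool tilt can't be commanded, so I'll grip across the heat sink's 24 mm faces. The board can then pivot about the pads when one end is pressed lightly on a jaw top.

```bash
cat > go.py <<'E'
import sys
from h import *
from cell import telemetry
def go(x,y,z,yaw):
    o=telemetry.get_obs();T=pose(o)
    d=T[:3,:3].T@(np.array([x,y,z])-T[:3,3])*100
    dy=(yaw-o["tool_rot"][2]+90)%180-90
    print("t=%.2f"%o["time_s"],"pos",o["tool_pos"].round(4),"rot",o["tool_rot"].round(2),"F",o["force"].round(2),"grip",round(o["grip_width"],4))
    print("shift cm",d.round(2),"twist",round(-dy,1))
if __name__=="__main__": go(*map(float,sys.argv[1:5]))
E
python3 go.py 0.459 0.188 0.15 64.9
```

```text
t=0.10 pos [0.1442 0.6332 0.1909] rot [1.7999e+02 1.0000e-01 7.7180e+01] F [0.55 0.23 0.46] grip 0.0868
shift cm [-36.42  40.57   4.16] twist 12.3
```

arm_command:
  translation:
    - [-3.6, 4.0, 0]
    - [-3.6, 4.0, 0]
    - [-3.6, 4.0, 0]
    - [-3.6, 4.0, 0]
    - [-3.6, 4.0, 0]
    - [-3.6, 4.0, 0]
    - [-3.6, 4.0, 0]
    - [-3.6, 4.0, 0]
    - [-3.6, 4.0, 0]
    - [-3.6, 4.0, 0]
  twist: [0, 0, 0, 0, 0, 0, 0, 0, 0, 0]

```text
time_s: 1.35
tool_pos: [0.4596, 0.1822, 0.1866]
tool_rot: [-179.8, 0.3, 77.7]
force: [1.7, 0.4, -0.2]
grip_width: 0.0871
```

```bash
python3 go.py 0.459 0.188 0.15 64.9
```

```text
t=1.35 pos [0.4596 0.1822 0.1866] rot [-179.81    0.34   77.74] F [ 1.66  0.41 -0.19] grip 0.0871
shift cm [ 0.57 -0.17  3.66] twist 12.8
```

arm_command:
  translation:
    - [0.6, -0.2, 0]
    - [0, 0, 0]
    - [0, 0, 0]
  twist: [6.4, 6.4, 0]

```text
time_s: 1.72
tool_pos: [0.4612, 0.1822, 0.1857]
tool_rot: [-179.9, 0.5, 64.0]
force: [-0.3, -0.1, 0.4]
grip_width: 0.0869
```

```bash
cat > brd.py <<'E'
from h import *
from cell import telemetry,optics
import pickle,sys
o=telemetry.get_obs();c=optics.read_camera("wrist")
pickle.dump((o,c),open(f"pics/{sys.argv[1]}.pkl","wb"));cv2.imwrite(f"pics/{sys.argv[1]}.png",c["img"])
E
python3 brd.py w1
python3 - <<'E'
from h import *;import pickle
o,c=pickle.load(open("pics/w1.pkl","rb"));print(o["tool_pos"],o["tool_rot"],c["fx"],c["hand_eye"].round(3))
hsv=cv2.cvtColor(c["img"],cv2.COLOR_BGR2HSV)
g=((hsv[...,0]>45)&(hsv[...,0]<85)&(hsv[...,1]>100)).astype(np.uint8)
g=cv2.morphologyEx(g,cv2.MORPH_CLOSE,np.ones((9,9)))
b=big(g);print(b.min(0),b.max(0));print(rect(cast(c,b,0.005,o)))
E
```

```text
[0.4612102  0.18218285 0.18571647] [-179.90159781    0.49598934   63.97944523] 335.00733897115543 [[ 1.     0.     0.     0.001]
 [ 0.001 -0.958 -0.287 -0.079]
 [ 0.     0.287 -0.958 -0.194]
 [ 0.     0.     0.     1.   ]]
[312 196] [337 232]
(array([0.46713443, 0.18458409]), [29.00384521484375, 42.04384994506836], np.float32(-26.428534))
```

View pics/w1.png

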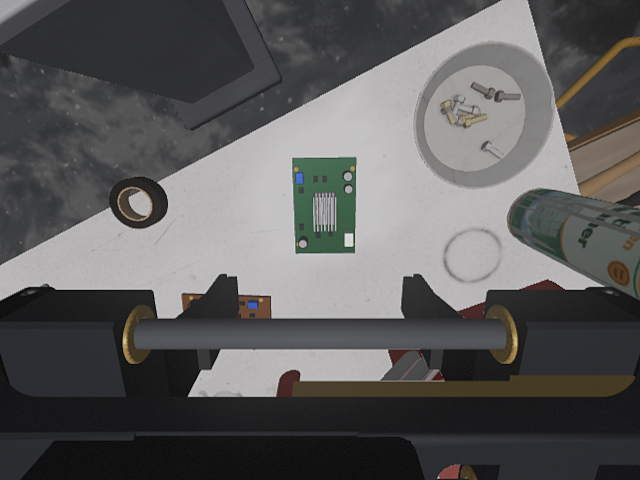

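Wrist view: the board is upright at (293–356, 157–253) with the heat sink at (324,212). The mask only caught part of it, so I'll fix that.

Run:
```python
from h import *;import pickle
o,c=pickle.load(open("pics/w1.pkl","rb"))
print([k for k in c]);hsv=cv2.cvtColor(c["img"],cv2.COLOR_BGR2HSV);print(hsv[165,320],hsv[245,320])
i=c["img"].astype(int)
g=((i[...,1]>i[...,2]+25)&(i[...,1]>i[...,0]+10)).astype(np.uint8);g[:130]=0;g[280:]=0;g[:,420:]=0
g=cv2.morphologyEx(g,cv2.MORPH_CLOSE,np.ones((7,7)))
b=big(g);print(b.min(0),b.max(0));print("board",rect(cast(c,b,0.004,o)))
# heat sink top: bright fins inside the board
s=np.zeros_like(g);s[190:234,305:345]=(hsv[190:234,305:345,1]<60)&(hsv[190:234,305:345,2]>90)
s=cv2.morphologyEx(s,cv2.MORPH_CLOSE,np.ones((5,5)));h=big(s);print(h.min(0),h.max(0),"sink top",rect(cast(c,h,0.041,o)))
```

```text
['img', 'fx', 'fy', 'cx', 'cy', 'hand_eye']
[ 70  85 108] [70 91 90]
[293 158] [355 252]
board (array([0.45929352, 0.1879048 ]), [69.38945007324219, 108.97544860839844], np.float32(-25.349009))
[313 192] [336 231] sink top (array([0.4573551 , 0.18892526]), [24.10113525390625, 41.01168441772461], np.float32(-25.912872))
```

```bash
python3 go.py 0.4593 0.188 0.06 64.65
```

```text
t=1.77 pos [0.461  0.1825 0.1857] rot [-179.89    0.5    64.05] F [0.14 0.08 0.05] grip 0.0869
shift cm [ 0.53 -0.37 12.56] twist -0.6
```

arm_command:
  translation:
    - [0.26, -0.2, 4.2]
    - [0.26, -0.2, 4.2]
    - [0, 0, 4.0]
    - [0, 0, 0]
  twist: [-0.6, 0, 0, 0]
  grip: 65
  force: 25

```text
time_s: 2.28
tool_pos: [0.4588, 0.1903, 0.0593]
tool_rot: [-179.9, 0.4, 65.3]
force: [-0.5, -0.3, 0.8]
grip_width: 0.0588
```

```bash
python3 go.py 0.4593 0.188 0.010 64.65
```

```text
t=2.27 pos [0.4588 0.1903 0.0593] rot [-179.92    0.35   65.3 ] F [-0.5  -0.32  0.83] grip 0.0588
shift cm [-0.16  0.15  4.93] twist 0.7
```

arm_command:
  translation:
    - [-0.16, 0.15, 2.0]
    - [0, 0, 2.0]
    - [0, 0, 0.85]
    - [0, 0, 0]
  twist: [0.7, 0, 0, 0]

```text
time_s: 2.78
tool_pos: [0.4637, 0.1914, 0.0162]
tool_rot: [179.8, -0.1, 64.9]
force: [0.4, -0.4, 0.9]
grip_width: 0.0564
```

```bash
python3 go.py 0.4593 0.188 0.010 64.65
```

```text
t=2.77 pos [0.4637 0.1914 0.0162] rot [ 1.798e+02 -1.000e-01  6.491e+01] F [ 0.36 -0.42  0.9 ] grip 0.0564
shift cm [-0.49 -0.26  0.61] twist 0.3
```

arm_command:
  translation:
    - [-0.25, -0.13, 0.3]
    - [-0.2, -0.1, 0.25]
    - [0, 0, 0]
    - [0, 0, 0]
  twist: [0.3, 0, 0, 0]

```text
time_s: 3.28
tool_pos: [0.4612, 0.1891, 0.013]
tool_rot: [179.7, -0.3, 64.6]
force: [1.2, 0.2, -0.3]
grip_width: 0.0565
```

```bash
python3 go.py 0.4593 0.188 0.010 64.65
```

```text
t=3.27 pos [0.4612 0.1891 0.013 ] rot [179.69  -0.31  64.62] F [ 1.25  0.19 -0.29] grip 0.0565
shift cm [-0.18 -0.12  0.29] twist -0.0
```

arm_command:
  translation:
    - [-0.3, -0.2, 0.4]
    - [0, 0, 0]
  twist: [0, 0]

```text
time_s: 3.52
tool_pos: [0.4578, 0.1871, 0.0087]
tool_rot: [179.7, -0.3, 64.6]
force: [0.1, -0.1, 0.2]
grip_width: 0.0568
```

```bash
python3 go.py 0.4593 0.188 0.010 64.65
```

```text
t=3.52 pos [0.4578 0.1871 0.0087] rot [179.69  -0.31  64.62] F [ 0.07 -0.11  0.19] grip 0.0568
shift cm [ 0.15  0.09 -0.13] twist -0.0
```

arm_command:
  translation:
    - [0.1, 0.08, -0.1]
    - [0, 0, 0]
    - [0, 0, 0]
    - [0, 0, 0]
    - [0, 0, 0]
    - [0, 0, 0]
  twist: [0, 0, 0, 0, 0, 0]
  grip: 10
  force: 25

```text
time_s: 4.28
tool_pos: [0.4595, 0.1863, 0.011]
tool_rot: [179.7, -0.2, 64.6]
force: [-0.2, -0.1, -0.2]
grip_width: 0.0105
```

```bash
python3 go.py 0.4593 0.188 0.10 64.65
```

```text
t=4.28 pos [0.4595 0.1863 0.011 ] rot [179.68  -0.23  64.56] F [-0.2  -0.12 -0.15] grip 0.0105
shift cm [ 0.18 -0.04 -8.9 ] twist -0.1
```

```bash
python3 brd.py w2
```

```text
(no output)
```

View pics/w2.png

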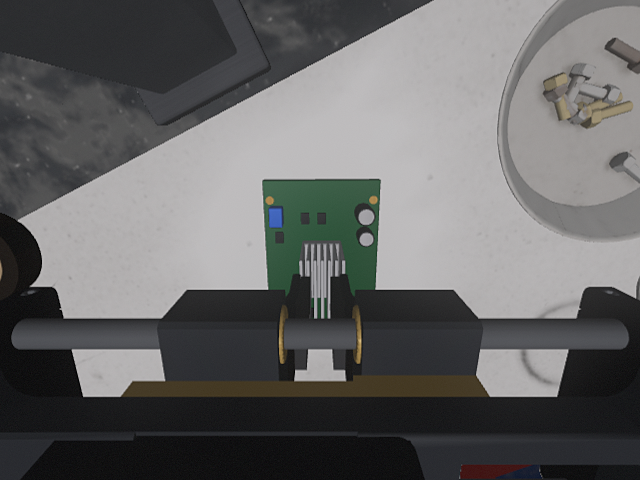

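The wrist view shows the fingers at the sink (300–345, 275), but the width reads 10.5 mm instead of 24 mm. I'll lift a little and check.

arm_command:
  translation:
    - [0, 0, -0.5]
    - [0, 0, -0.5]
    - [0, 0, -1.0]
    - [0, 0, 0]
    - [0, 0, 0]
  twist: [0, 0, 0, 0, 0]

```text
time_s: 4.95
tool_pos: [0.4593, 0.1868, 0.0325]
tool_rot: [179.7, -0.3, 64.6]
force: [-0.3, 1.0, 0.1]
grip_width: 0.0084
```

```bash
python3 go.py 0.4593 0.188 0.10 64.65;python3 brd.py w3
```

```text
t=4.95 pos [0.4593 0.1868 0.0325] rot [179.67  -0.26  64.6 ] F [-0.35  1.02  0.13] grip 0.0084
shift cm [ 0.14 -0.02 -6.75] twist -0.0
```

View pics/w3.png

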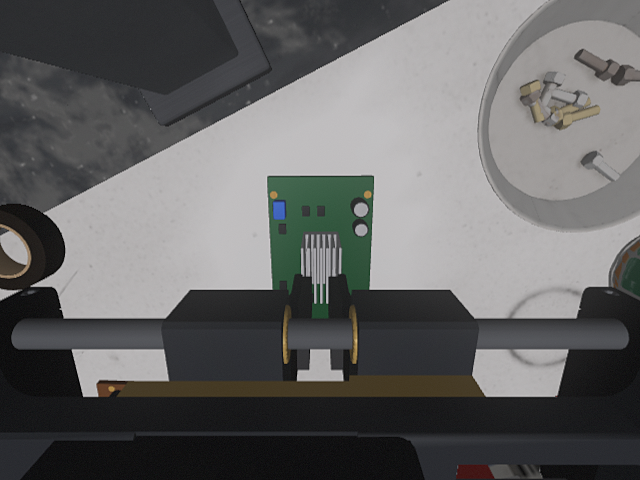

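The board stayed on the table, and the sink (rows 233–305) sits ahead of the fingers. I'll compare the board position from each view.

Run:
```python
from h import *;import pickle
for n,pts in(("w1",[(293,158),(355,158),(355,252),(293,252)]),("w2",[(263,180),(380,180)]),("w3",[(268,176),(373,176)])):
    o,c=pickle.load(open(f"pics/{n}.pkl","rb"))
    print(n,o["tool_pos"].round(4),"board corners",cast(c,pts,0.005,o)[:,:2].round(4).tolist())
    print("  TCP px",proj(c,o["tool_pos"],o).round(0),"grasp px",proj(c,pose(o)[:3,3]-.019*pose(o)[:3,2],o).round(0),"dist",c.get("dist"), c["cx"],c["cy"])
c=pickle.load(open("pics/top0.pkl","rb"))
i=c["img"].astype(int);g=((i[...,1]>i[...,2]+25)&(i[...,1]>i[...,0]+10));g[:,:140]=0;g[:, 220:]=0
b=cv2.boxPoints(cv2.minAreaRect(big(g)));print(b,cast(c,b,0.005)[:,:2].round(4).tolist())
from cell import optics
c=optics.read_camera("side");pickle.dump(c,open("pics/side1.pkl","wb"));o,_=pickle.load(open("pics/w3.pkl","rb"))
p=proj(c,o["tool_pos"])[0];print("side TCP px",p)
x,y=int(p[0]),int(p[1]);cv2.imwrite("pics/side1c.png",cv2.resize(c["img"][y-110:y+60,x-100:x+100],None,fx=3.5,fy=3.5,interpolation=cv2.INTER_CUBIC))
```

```text
w1 [0.4612 0.1822 0.1857] board corners [[0.3954, 0.1809], [0.4251, 0.2416], [0.5237, 0.197], [0.4917, 0.1311]]
  TCP px [[319. 271.]] grasp px [[319. 283.]] dist None 319.6972435320418 238.0719979490629
w2 [0.4595 0.1863 0.011 ] board corners [[0.3953, 0.1805], [0.4252, 0.243]]
  TCP px [[319. 271.]] grasp px [[318. 283.]] dist None 319.6972435320418 238.0719979490629
w3 [0.4593 0.1868 0.0325] board corners [[0.3953, 0.1808], [0.4248, 0.2427]]
  TCP px [[319. 271.]] grasp px [[318. 283.]] dist None 319.6972435320418 238.0719979490629
[[148.00002 291.     ]
 [173.40001 240.20001]
 [205.00002 256.     ]
 [179.60002 306.8    ]] [[0.4244, 0.2414], [0.5231, 0.1968], [0.4938, 0.1345], [0.3957, 0.1795]]
side TCP px [354.41588649 343.42491885]
```

View pics/side1c.png

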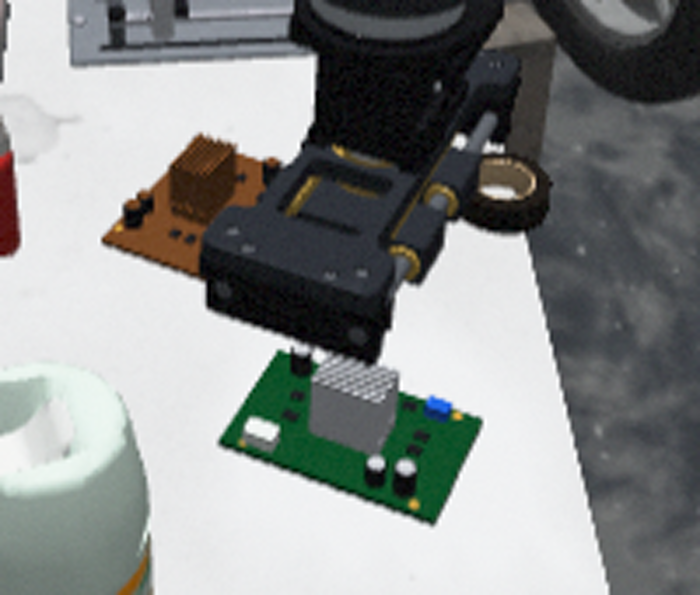

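Run:
```python
from h import *;import pickle
th=np.radians(-25.3);ax=np.array([np.cos(th),np.sin(th)])
for n in("w1","w2","w3"):
    o,c=pickle.load(open(f"pics/{n}.pkl","rb"));C=ext(c,o)[:3,3];print(n,"cam",C.round(3))
    for s in(-18,18):
        for z in(.005,.041):
            P=np.r_[np.array([.4593,.188])+ax*s/1000,z];print("  sink end",s,z,proj(c,P,o).round(0))
    if n!="w1": print(" row242/233 at z .041,.005:",cast(c,[(320,242 if n=="w2" else 233)],.041,o).round(4),cast(c,[(320,305)],.041,o).round(4))
c=pickle.load(open("pics/side1.pkl","rb"))
for P in([.4593,.188,.005],[.4593,.188,.041],[.4593,.1868,.0325],[.4593,.1868,.10]):print(proj(c,P).round(1),((proj(c,P)[0]-[254.4,233.4])*3.5).round())
```

```text
w1 cam [0.391 0.219 0.38 ]
  sink end -18 0.005 [[324. 191.]]
  sink end -18 0.041 [[324. 197.]]
  sink end 18 0.005 [[325. 222.]]
  sink end 18 0.041 [[325. 231.]]
w2 cam [0.387 0.221 0.205]
  sink end -18 0.005 [[321. 239.]]
  sink end -18 0.041 [[321. 259.]]
  sink end 18 0.005 [[321. 291.]]
  sink end 18 0.041 [[321. 320.]]
 row242/233 at z .041,.005: [[0.4342 0.1991 0.041 ]] [[0.4667 0.1837 0.041 ]]
w3 cam [0.387 0.221 0.226]
  sink end -18 0.005 [[320. 230.]]
  sink end -18 0.041 [[320. 247.]]
  sink end 18 0.005 [[320. 279.]]
  sink end 18 0.041 [[320. 302.]]
 row242/233 at z .041,.005: [[0.4354 0.1991 0.041 ]] [[0.477  0.1793 0.041 ]]
[[353.6 355.9]] [347. 429.]
[[354.7 340.2]] [351. 374.]
[[354.4 343.4]] [350. 385.]
[[356.6 312.2]] [358. 276.]
```

Run:
```python
from h import *;import pickle
o,c=pickle.load(open("pics/w3.pkl","rb"));s=pickle.load(open("pics/side1.pkl","rb"));T=pose(o)
for h in(.07,.10,.12):
  for hx in (.095,.075):
    q=[(T@np.array([hx,y,-h,1]))[:3] for y in(-.0375,.0375)];print(h,hx,((proj(s,q)-[254.4,233.4])*3.5).round(0).tolist())
cv2.imwrite("pics/w3c.png",cv2.resize(c["img"][220:390,240:400],None,fx=3.5,fy=3.5,interpolation=cv2.INTER_CUBIC))
# where finger inner edges would project, opening 8.4 mm, at several heights behind TCP
for h in(0,.019,.03,.05): print(h,[proj(c,(T@np.array([x,-.0095,-h,1]))[:3],o).round(0).tolist() for x in(-.0042,.0042,-.019,.019)])
```

```text
0.07 0.095 [[357.0, 439.0], [189.0, 378.0]]
0.07 0.075 [[376.0, 407.0], [211.0, 348.0]]
0.1 0.095 [[362.0, 384.0], [189.0, 323.0]]
0.1 0.075 [[381.0, 351.0], [212.0, 294.0]]
0.12 0.095 [[366.0, 345.0], [190.0, 285.0]]
0.12 0.075 [[385.0, 313.0], [212.0, 256.0]]
0 [[[312.0, 256.0]], [[325.0, 256.0]], [[288.0, 256.0]], [[349.0, 256.0]]]
0.019 [[[311.0, 268.0]], [[326.0, 268.0]], [[285.0, 268.0]], [[352.0, 268.0]]]
0.03 [[[310.0, 276.0]], [[326.0, 276.0]], [[282.0, 276.0]], [[354.0, 276.0]]]
0.05 [[[309.0, 292.0]], [[327.0, 292.0]], [[278.0, 292.0]], [[358.0, 292.0]]]
```

View pics/w3c.png

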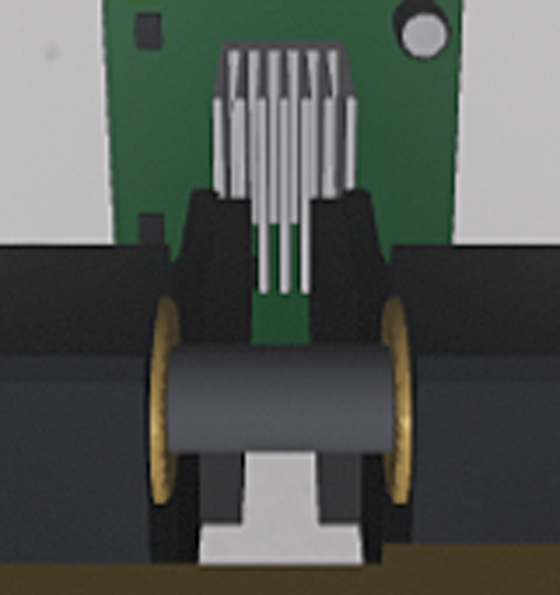

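The enlarged crop shows the finger tips at row 275, above the sink. The projection puts them about 30 mm behind the reported TCP, and the body corners in the side view agree at 25–30 mm. So the real tips are higher than the stated TCP. I'll measure this by touching the sink top (z = 41 mm) with shut fingers.

arm_command:
  translation:
    - [0.1, 0, 0.7]
    - [0, 0, 0.7]
    - [0, 0, 0.3]
    - [0, 0, 0]
  twist: [0, 0, 0, 0]

```text
time_s: 5.55
tool_pos: [0.4591, 0.1872, 0.0131]
tool_rot: [179.7, -0.1, 64.6]
force: [0.4, 0.1, 1.0]
grip_width: 0.0085
```

arm_command:
  translation:
    - [0, 0, 0.25]
    - [0, 0, 0.0]
  twist: [0, 0]

```text
time_s: 5.8
tool_pos: [0.4596, 0.1874, 0.0108]
tool_rot: [179.7, -0.2, 64.6]
force: [-0.3, -0.7, 0.5]
grip_width: 0.0088
```

arm_command:
  translation:
    - [0, 0, 0.25]
    - [0, 0, 0.0]
  twist: [0, 0]

```text
time_s: 6.05
tool_pos: [0.46, 0.1877, 0.0113]
tool_rot: [179.8, -0.2, 64.6]
force: [0.6, -0.3, -0.3]
grip_width: 0.0089
```

arm_command:
  translation:
    - [0, 0, 0.25]
    - [0, 0, 0.0]
  twist: [0, 0]

```text
time_s: 6.3
tool_pos: [0.4607, 0.188, 0.011]
tool_rot: [179.8, -0.3, 64.6]
force: [0.9, -0.1, 0.6]
grip_width: 0.0089
```

arm_command:
  translation:
    - [0, 0, 0.25]
    - [0, 0, 0.0]
  twist: [0, 0]

```text
time_s: 6.55
tool_pos: [0.4611, 0.1882, 0.011]
tool_rot: [179.8, -0.3, 64.6]
force: [-0.5, 0.6, -0.3]
grip_width: 0.0088
```

arm_command:
  translation:
    - [0, 0, 0.25]
    - [0, 0, 0.0]
  twist: [0, 0]

```text
time_s: 6.8
tool_pos: [0.4614, 0.1884, 0.0109]
tool_rot: [179.9, -0.4, 64.6]
force: [-0.8, 0.2, -0.3]
grip_width: 0.0085
```

Run:
```python
from cell import telemetry;o=telemetry.get_obs()
print(o["qpos"].round(1),o["effort"].round(1),o["tool_pos"],o["tool_rot"].round(2),o["force"].round(2))
```

```text
[-44.2   9.8  20.6 116.7  -4.4  53.8  43.2] [  0.  -33.6   1.9 -26.2  -0.    0.1   0. ] [0.46138967 0.18838273 0.01092416] [179.86  -0.35  64.55] [-0.84  0.23 -0.3 ]
```

arm_command:
  translation:
    - [0, 0, 0.2]
  twist: [0]

```text
time_s: 6.92
tool_pos: [0.4617, 0.1885, 0.0106]
tool_rot: [179.9, -0.4, 64.5]
force: [-8.1, -4.3, 28.8]
grip_width: 0.0089
```

arm_command:
  translation:
    - [0, 0, -0.6]
    - [0, 0, -0.6]
    - [0, 0, -0.6]
    - [0, 0, 0]
  twist: [0, 0, 0, 0]
  grip: 65

```text
time_s: 7.42
tool_pos: [0.4612, 0.1883, 0.0281]
tool_rot: [179.9, -0.3, 64.6]
force: [0.4, 0.7, 0.4]
grip_width: 0.041
```

```bash
python3 go.py 0.4593 0.188 -0.02 64.65;python3 brd.py w4
python3 - <<'E'
from h import *;import pickle
o,c=pickle.load(open("pics/w4.pkl","rb"));i=c["img"].astype(int)
g=((i[...,1]>i[...,2]+25)&(i[...,1]>i[...,0]+10)).astype(np.uint8);g[:130]=0;g[330:]=0;g[:,:200]=0;g[:,420:]=0
b=big(cv2.morphologyEx(g,cv2.MORPH_CLOSE,np.ones((7,7))));P=cast(c,b,.005,o)
print(b.min(0),b.max(0));top=b[:,1].min();e=b[(b[:,1]>top+8)&(b[:,1]<top+60)]
l=np.array([e[e[:,1]==r].min(0) for r in range(top+8,top+60)]);r_=np.array([e[e[:,1]==r].max(0) for r in range(top+8,top+60)])
L=cast(c,l,.005,o);Rr=cast(c,r_,.005,o)
for Q in(L,Rr):
    v=np.linalg.svd(Q[:,:2]-Q[:,:2].mean(0))[2][0];print("edge yaw",np.degrees(np.arctan2(v[1],v[0])),Q[0].round(4),Q[-1].round(4))
E
```

```text
t=7.42 pos [0.4612 0.1883 0.0281] rot [179.89  -0.32  64.56] F [0.44 0.71 0.43] grip 0.041
shift cm [-0.14 -0.17  4.81] twist -0.1
[263 176] [371 317]Traceback (most recent call last):
  File "<stdin>", line 6, in <module>
    return umr_minimum(a, axis, None, out, keepdims, initial, where)
ValueError: zero-size array to reduction operation minimum which has no identity
```

Contact is confirmed: the tips touch the 41 mm top at a reported z of 0.011, so true tip height is reported z + 30 mm. The contact stiffness is about 15 N/mm. The grip therefore needs a reported z of −0.020.

arm_command:
  translation:
    - [-0.1, -0.1, 1.0]
    - [0, 0, 1.0]
    - [0, 0, 1.0]
    - [0, 0, 1.0]
    - [0, 0, 0]
  twist: [0, 0, 0, 0, 0]
  grip: 65

```text
time_s: 8.1
tool_pos: [0.4581, 0.187, -0.0169]
tool_rot: [-180.0, -0.1, 64.6]
force: [0.6, 0.6, 0.6]
grip_width: 0.0568
```

```bash
python3 go.py 0.4598 0.188 -0.02 64.65
```

```text
t=8.10 pos [ 0.4581  0.187  -0.0169] rot [-1.7998e+02 -1.1000e-01  6.4570e+01] F [0.59 0.6  0.63] grip 0.0568
shift cm [0.16 0.11 0.31] twist -0.1
```

arm_command:
  translation:
    - [0.15, 0.1, 0.3]
    - [0, 0, 0]
    - [0, 0, 0]
  twist: [0, 0, 0]

```text
time_s: 8.48
tool_pos: [0.4604, 0.1883, -0.0196]
tool_rot: [180.0, -0.2, 64.6]
force: [-0.1, 0.0, 0.6]
grip_width: 0.0565
```

arm_command:
  translation:
    - [0, 0, 0]
    - [0, 0, 0]
    - [0, 0, 0]
    - [0, 0, 0]
    - [0, 0, 0]
  twist: [0, 0, 0, 0, 0]
  grip: 15
  force: 25

```text
time_s: 9.1
tool_pos: [0.4607, 0.1884, -0.019]
tool_rot: [179.9, -0.2, 64.6]
force: [0.3, -0.4, -0.1]
grip_width: 0.0239
```

```bash
python3 go.py 0.4598 0.188 -0.02 64.65
```

```text
t=9.10 pos [ 0.4607  0.1884 -0.019 ] rot [179.95  -0.21  64.57] F [ 0.31 -0.4  -0.11] grip 0.0239
shift cm [-0.08 -0.06  0.1 ] twist -0.1
```

Gripped: the width is now 23.9 mm. I'll lift and swing toward the holder while working out the carriage geometry from the top image.

arm_command:
  translation:
    - [0, 0, -1]
    - [0, 0, -2]
    - [0, 0, -3]
    - [0, 0, -3]
    - [0, 0, -3]
    - [0, 0, -1]
    - [0, 0, 0]
  twist: [0, 0, 0, 0, 0, 0, 0]

```text
time_s: 9.98
tool_pos: [0.4586, 0.187, 0.1153]
tool_rot: [-179.9, -0.1, 64.5]
force: [-0.0, -0.1, -1.9]
grip_width: 0.024
```

Run:
```python
from h import *;import pickle
c=pickle.load(open("pics/top0.pkl","rb"))
g=cv2.cvtColor(c["img"],cv2.COLOR_BGR2GRAY).astype(np.uint8)
r=np.zeros_like(g);r[206:292,356:402]=1
m=((g>150)&(r>0)).astype(np.uint8)
n,l,st,ce=cv2.connectedComponentsWithStats(m)
for k in range(1,n):
    if st[k,4]>60:
        P=cast(c,np.argwhere(l==k)[:,::-1],.0455);print("bright",st[k],P[:,:2].mean(0).round(4),rect(P))
pl=((g>75)&(g<150)).astype(np.uint8);print("grey at plate",g[195,380],g[300,385],g[250,377],g[250,420])
pl=((g<150)).astype(np.uint8);pl[:180]=0;pl[318:]=0;pl[:,:338]=0;pl[:,415:]=0
b=big(pl);P=cast(c,b,.008);print("plate",rect(P))
pb=cv2.minAreaRect(b.astype(np.float32));print(pb)
# plate corners via approx
print(cv2.approxPolyDP(b.reshape(-1,1,2),6,True)[:,0].tolist())
```

```text
bright [398 206   4  33  86] [ 0.5688 -0.2337] (array([ 0.56200873, -0.23290463]), [5.566582679748535, 59.78919982910156], np.float32(0.5054752))
grey at plate 93 95 96 162
plate (array([ 0.51710089, -0.19376128]), [98.69212341308594, 237.05238342285156], np.float32(6.8077574))
((376.5403137207031, 247.893310546875), (123.76101684570312, 52.00921630859375), 84.14398956298828)
[[394, 185], [345, 190], [358, 311], [408, 305]]
```

Run:
```python
from h import *;import pickle
c=pickle.load(open("pics/top0.pkl","rb"));g=cv2.cvtColor(c["img"],cv2.COLOR_BGR2GRAY).astype(np.float32)
K=cast(c,[[394,185],[345,190],[358,311],[408,305]],.008)[:,:2];print("plate corners",K.round(4).tolist(),"mid",K.mean(0).round(4))
M=np.array([.517,-.1928]);
f=(K[0]+K[1])/2-(K[2]+K[3])/2;yaw=np.arctan2(f[1],f[0]);print("yaw from ends",np.degrees(yaw),np.linalg.norm(f),"widths",np.linalg.norm(K[0]-K[1]),np.linalg.norm(K[2]-K[3]))
s=K[1]-K[0];print("yaw from sides",[np.degrees(np.arctan2(*(v)[::-1])) for v in (K[0]-K[3],K[1]-K[2])])
yaw=np.radians(6.8)
ex=np.array([np.cos(yaw),np.sin(yaw)]);ey=np.array([-ex[1],ex[0]])
xs=np.arange(-110,111,2)/1000
ys=np.arange(-24,25,2)/1000
P=np.array([[np.r_[M+x*ex+y*ey,.0455] for y in ys] for x in xs])
v=cv2.remap(g,*[proj(c,P.reshape(-1,3))[:,k].reshape(len(xs),-1).astype(np.float32) for k in(0,1)],cv2.INTER_LINEAR).mean(1)
print("x-profile at z45.5");print([(int(round(x*1000)),int(q)) for x,q in zip(xs,v)])
```

```text
plate corners [[0.6384, -0.2264], [0.6269, -0.1321], [0.3953, -0.1607], [0.4087, -0.2551]] mid [ 0.5173 -0.1936]
yaw from ends 7.085709364901098 0.23242278478107486 widths 0.09499790893504567 0.09536680337052007
yaw from sides [np.float64(7.129633613451105), np.float64(7.042121773402246)]
x-profile at z45.5
[(-110, 98), (-108, 97), (-106, 93), (-104, 93), (-102, 93), (-100, 93), (-98, 82), (-96, 58), (-94, 59), (-92, 59), (-90, 58), (-88, 61), (-86, 97), (-84, 99), (-82, 99), (-80, 102), (-78, 100), (-76, 99), (-74, 101), (-72, 101), (-70, 98), (-68, 113), (-66, 144), (-64, 144), (-62, 142), (-60, 141), (-58, 141), (-56, 131), (-54, 67), (-52, 47), (-50, 42), (-48, 48), (-46, 52), (-44, 83), (-42, 100), (-40, 100), (-38, 100), (-36, 101), (-34, 102), (-32, 102), (-30, 101), (-28, 101), (-26, 100), (-24, 100), (-22, 100), (-20, 101), (-18, 101), (-16, 101), (-14, 101), (-12, 101), (-10, 100), (-8, 99), (-6, 99), (-4, 99), (-2, 99), (0, 100), (2, 101), (4, 101), (6, 100), (8, 100), (10, 100), (12, 100), (14, 100), (16, 100), (18, 101), (20, 102), (22, 102), (24, 99), (26, 100), (28, 99), (30, 99), (32, 99), (34, 96), (36, 56), (38, 44), (40, 47), (42, 44), (44, 37), (46, 48), (48, 80), (50, 140), (52, 144), (54, 142), (56, 140), (58, 142), (60, 140), (62, 108), (64, 98), (66, 95), (68, 99), (70, 100), (72, 98), (74, 93), (76, 76), (78, 41), (80, 54), (82, 59), (84, 60), (86, 59), (88, 69), (90, 93), (92, 96), (94, 96), (96, 95), (98, 96), (100, 95), (102, 96), (104, 99), (106, 100), (108, 98), (110, 99)]
```

```bash
python3 go.py 0.5021 -0.1945 0.115 97
```

```text
t=9.97 pos [0.4586 0.187  0.1153] rot [-1.7994e+02 -6.0000e-02  6.4530e+01] F [-0.01 -0.13 -1.88] grip 0.024
shift cm [-3.257e+01  2.033e+01 -2.000e-02] twist -32.5
```

arm_command:
  translation:
    - [-1.7, 1.06, 0]
    - [-3.4, 2.1, 0]
    - [-4.2, 2.6, 0]
    - [-4.2, 2.6, 0]
    - [-4.2, 2.6, 0]
    - [-4.2, 2.6, 0]
    - [-4.2, 2.6, 0]
    - [-3.4, 2.1, 0]
    - [-1.7, 1.06, 0]
    - [-0.8, 0.5, 0]
  twist: [0, 0, 0, 0, 0, 0, 0, 0, 0, 0]

```text
time_s: 11.22
tool_pos: [0.4867, -0.2132, 0.1039]
tool_rot: [-179.1, 0.9, 64.1]
force: [-0.2, 0.1, -1.5]
grip_width: 0.0242
```

arm_command:
  translation:
    - [0, 0, 0]
    - [0, 0, 0]
    - [0, 0, 0]
    - [0, 0, 0]
    - [0, 0, 0]
    - [0, 0, 0]
  twist: [-5, -9, -9, -7, -3, 0]

```text
time_s: 11.98
tool_pos: [0.4801, -0.2134, 0.0988]
tool_rot: [-178.1, 0.0, 98.1]
force: [0.4, -0.3, -2.1]
grip_width: 0.0242
```

```bash
python3 go.py 0.5021 -0.1945 0.07 97
```

```text
t=11.97 pos [ 0.4801 -0.2134  0.0988] rot [-1.781e+02  2.000e-02  9.809e+01] F [ 0.43 -0.28 -2.12] grip 0.0242
shift cm [1.56 2.54 2.8 ] twist 1.1
```

arm_command:
  translation:
    - [0.5, 0.8, 0.8]
    - [0.5, 0.8, 0.8]
    - [0.4, 0.7, 0.8]
    - [0.2, 0.2, 0.3]
    - [0, 0, 0]
  twist: [0.5, 0.4, 0.2, 0, 0]

```text
time_s: 12.6
tool_pos: [0.5027, -0.1916, 0.0674]
tool_rot: [-177.9, 0.0, 96.9]
force: [0.0, -0.8, -1.6]
grip_width: 0.0235
```

```bash
python3 go.py 0.5021 -0.1945 0.07 97;python3 brd.py w5
```

```text
t=12.60 pos [ 0.5027 -0.1916  0.0674] rot [-1.7795e+02  1.0000e-02  9.6920e+01] F [ 0.03 -0.78 -1.65] grip 0.0235
shift cm [-0.28 -0.11 -0.26] twist -0.1
```

View pics/w5.png

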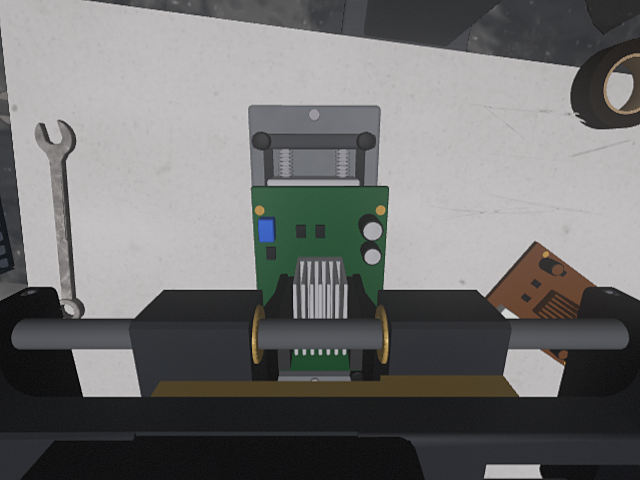

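Wrist view: the board is held level, with its near end at row 187 (cols 252–388). The holder's −x end plate shows at row 106 (cols 249–380) with jaw A just past the board end (row 182), and everything is square. I'll check the lateral offset numerically.

```bash
cat > hol.py <<'E'
from h import *
CM=np.array([.5141,-.1931]);YAW=7.0
def hf(P):
    P=np.atleast_2d(P);a=np.radians(YAW);d=(P[:,:2]-CM)*1000
    return np.c_[d@[np.cos(a),np.sin(a)],d@[-np.sin(a),np.cos(a)],P[:,2]*1000].round(1)
def st():
    from cell import telemetry
    o=telemetry.get_obs();T=pose(o);G=T[:3,3]-T[:3,2]*.049
    a=np.radians(YAW);f=o["force"];F=[f[0]*np.cos(a)+f[1]*np.sin(a),-f[0]*np.sin(a)+f[1]*np.cos(a),f[2]]
    n=-T[:3,2];tilt=np.degrees(np.arcsin(n[:2]@[np.cos(a),np.sin(a)]))
    print("t %.2f"%o["time_s"],"G holder mm",hf(G)[0],"F",np.round(F,1),"rot",o["tool_rot"].round(1),"tooltilt(+x low)",round(tilt,1),"w",round(o["grip_width"]*1000,1))
if __name__=="__main__": st()
E
python3 - <<'E'
from hol import *;import pickle
o,c=pickle.load(open("pics/w5.pkl","rb"));st()
print("plate -x corners",hf(cast(c,[(249,106),(380,106)],.008,o)).tolist())
print("knobs z31",hf(cast(c,[(261,141),(366,141)],.031,o)).tolist())
print("board -x corners",hf(cast(c,[(252,187),(388,187)],.093,o)).tolist())
print("jaw A back top edge(row180)",hf(cast(c,[(268,180),(358,180)],.0455,o)).tolist())
g=cv2.cvtColor(c["img"],cv2.COLOR_BGR2GRAY);print([int(v) for v in g[172:192,330]],[int(v) for v in g[183,255:375:3]])
E
```

```text
t 12.65 G holder mm [ -9.4   2.8 116.6] F [ 0.4 -0.4 -1.9] rot [-178.     0.    96.9] tooltilt(+x low) 2.0 w 23.9
plate -x corners [[-114.2, -46.8, 8.0], [-114.0, 47.1, 8.0]]
knobs z31 [[-89.4, -35.4, 31.0], [-89.3, 34.8, 31.0]]
board -x corners [[-65.3, -30.6, 93.0], [-65.2, 38.5, 93.0]]
jaw A back top edge(row180) [[-64.8, -29.6, 45.5], [-64.7, 28.5, 45.5]]
[115, 116, 118, 106, 84, 79, 75, 106, 149, 166, 168, 168, 176, 147, 47, 57, 74, 75, 75, 75] [119, 119, 118, 98, 145, 174, 173, 172, 172, 172, 172, 173, 170, 170, 171, 170, 170, 170, 170, 168, 170, 168, 170, 168, 168, 168, 169, 169, 168, 167, 168, 167, 167, 167, 172, 65, 52, 120, 118, 120]
```

arm_command:
  translation:
    - [-0.2, 0, 0.8]
    - [-0.2, 0, 1.0]
    - [0, 0, 1.0]
    - [0, 0, 0.8]
    - [0, 0, 0]
  twist: [0, 0, 0, 0, 0]

```text
time_s: 13.28
tool_pos: [0.5012, -0.1971, 0.0291]
tool_rot: [-178.0, 0.0, 96.8]
force: [0.1, -0.3, -1.7]
grip_width: 0.024
```

```bash
python3 hol.py
```

```text
t 13.28 G holder mm [-11.5  -2.3  78.1] F [ 0.1 -0.4 -1.7] rot [-178.     0.    96.8] tooltilt(+x low) 2.0 w 24.0
```

arm_command:
  translation:
    - [0.12, 0.15, 0.1]
    - [0, 0, 0.2]
    - [0, 0, 0.2]
  twist: [-0.3, 0, 0]

```text
time_s: 13.65
tool_pos: [0.5033, -0.1957, 0.0247]
tool_rot: [-178.0, 0.0, 97.2]
force: [-0.6, 0.1, 5.2]
grip_width: 0.0238
```

```bash
python3 hol.py
```

```text
t 13.65 G holder mm [-9.3 -1.3 73.7] F [-0.6  0.2  5.2] rot [-178.     0.    97.2] tooltilt(+x low) 2.0 w 23.8
```

arm_command:
  translation:
    - [0, 0, 0.1]
    - [0, 0, 0.1]
  twist: [0, 0]

```text
time_s: 13.9
tool_pos: [0.5038, -0.1957, 0.0241]
tool_rot: [-178.1, -0.0, 97.2]
force: [-0.5, 1.0, 5.0]
grip_width: 0.0237
```

```bash
python3 hol.py
```

```text
t 13.90 G holder mm [-8.9 -1.3 73.1] F [-0.4  1.   5. ] rot [-178.1   -0.    97.2] tooltilt(+x low) 1.9 w 23.7
```

arm_command:
  translation:
    - [0, -0.05, 0.15]
    - [0, -0.05, 0.15]
    - [0, -0.05, 0.15]
    - [0, -0.05, 0.15]
    - [0, -0.05, 0.15]
  twist: [0, 0, 0, 0, 0]

```text
time_s: 14.52
tool_pos: [0.5056, -0.1955, 0.0212]
tool_rot: [-178.6, -0.0, 97.2]
force: [-4.4, 3.0, 15.1]
grip_width: 0.0239
```

```bash
python3 hol.py
```

```text
t 14.53 G holder mm [-7.5 -1.4 70.2] F [-4.   3.5 15.1] rot [-178.6   -0.    97.2] tooltilt(+x low) 1.4 w 23.9
```

arm_command:
  translation:
    - [0, -0.2, -0.3]
    - [0, -0.2, -0.1]
    - [0, 0, 0]
  twist: [0, 0, 0]

```text
time_s: 14.9
tool_pos: [0.5015, -0.1961, 0.0248]
tool_rot: [-178.6, -0.0, 97.2]
force: [-0.6, -0.2, -1.6]
grip_width: 0.0239
```

```bash
cat > tilt.py <<'E'
from hol import *;import pickle,sys
def run(n):
    o,c=pickle.load(open(f"pics/{n}.pkl","rb"));i=c["img"].astype(int)
    g=((i[...,1]>i[...,2]+20)&(i[...,1]>i[...,0]+5))
    col=[np.flatnonzero(g[140:260,k])[0]+140 for k in range(290,350)];row=np.median(col)
    e=[np.flatnonzero(g[int(row)+4,:]) for _ in[0]][0];e=e[(e>220)&(e<420)]
    T=pose(o);a=np.radians(7);ex=np.array([np.cos(a),np.sin(a),0]);ez=np.array([0,0,1.]);ey=np.cross(ez,ex);G=T[:3,3]-T[:3,2]*.049
    ths=np.arange(-5,25,.25);r=[]
    for t in np.radians(ths):
        n_=np.sin(t)*ex+np.cos(t)*ez;tt=np.cos(t)*ex-np.sin(t)*ez
        r.append(proj(c,G-.030*n_-.055*tt+.005*n_,o)[0,1])
    print(n,"edge row",row,"cols",e.min(),e.max(),"tilt",np.interp(row,*(np.array(r),ths) if r[0]<r[-1] else (np.array(r)[::-1],ths[::-1])).round(2),"rows/deg",np.round((r[40]-r[20])/5,2))
for n in sys.argv[1:]: run(n)
E
python3 hol.py; python3 brd.py w6; python3 tilt.py w5 w6
```

```text
t 14.90 G holder mm [-11.7  -1.4  73.8] F [-0.7 -0.1 -1.6] rot [-178.6   -0.    97.2] tooltilt(+x low) 1.4 w 23.9
w5 edge row 187.0 cols 252 388 tilt 2.23 rows/deg -0.58
w6 edge row 184.0 cols 250 390 tilt 7.47 rows/deg -0.56
```

arm_command:
  translation:
    - [0, -0.05, 0.2]
    - [0, -0.05, 0.15]
    - [0, -0.08, 0.15]
    - [0, -0.08, 0.15]
  twist: [0, 0, 0, 0]
  force: 18
  grip: 15

```text
time_s: 15.45
tool_pos: [0.502, -0.196, 0.0199]
tool_rot: [-178.9, 0.0, 97.2]
force: [2.1, 1.4, 5.6]
grip_width: 0.0236
```

```bash
python3 hol.py
```

```text
t 15.45 G holder mm [-11.4  -1.4  68.9] F [2.3 1.2 5.6] rot [-178.9    0.    97.2] tooltilt(+x low) 1.1 w 23.6
```

arm_command:
  translation:
    - [0, -0.08, 0.12]
    - [0, -0.1, -0.3]
    - [0, 0, -0.2]
    - [0, 0, 0]
  twist: [0, 0, 0, 0]

```text
time_s: 15.95
tool_pos: [0.4974, -0.1964, 0.0221]
tool_rot: [-178.6, -0.0, 97.2]
force: [0.5, 0.1, -1.5]
grip_width: 0.0239
```

```bash
python3 hol.py; python3 brd.py w7; python3 tilt.py w7
```

```text
t 15.95 G holder mm [-15.8  -1.3  71.1] F [ 0.5  0.1 -1.5] rot [-178.6   -0.    97.2] tooltilt(+x low) 1.4 w 23.9
w7 edge row 184.0 cols 248 393 tilt 7.42 rows/deg -0.56
```

```bash
cat > tilt2.py <<'E'
from hol import *;import pickle,sys
def run(n):
    o,c=pickle.load(open(f"pics/{n}.pkl","rb"));i=c["img"].astype(np.float32)
    s=i[...,1]-i[...,2];P=[];rows=[]
    def cross(v,k0):  # subpixel half-level crossing
        h=(v.max()+min(v.min(),3))/2;k=np.flatnonzero((v[:-1]<h)&(v[1:]>=h))[0];return k0+k+(h-v[k])/(v[k+1]-v[k])
    tops=[cross(s[150:230,k],150) for k in list(range(290,350,4))];top=np.median(tops)
    r0=int(top)+4
    for r in range(r0,r0+75):
        l=cross(s[r,225:285],225);rr=434-cross(s[r,350:435][::-1],0)
        rows.append((r,l,rr))
    rows=np.array(rows);w=rows[:,2]-rows[:,1]
    fl=[np.polyfit(rows[:,0],rows[:,k],1) for k in(1,2)]
    for _ in range(3):
        ok=[np.abs(np.polyval(fl[k],rows[:,0])-rows[:,k+1])<1 for k in(0,1)];fl=[np.polyfit(rows[ok[k],0],rows[ok[k],k+1],1) for k in(0,1)]
    E=ext(c,o);Q=[]
    for r in(top,top+35,top+70):
        l,rr=np.polyval(fl[0],r),np.polyval(fl[1],r);d=c["fx"]*.070/(rr-l)
        m=(l+rr)/2;Q.append(hf((E@np.array([(m-c["cx"])/c["fx"]*d,-(r-c["cy"])/c["fy"]*d,-d,1]))[:3])[0])
    Q=np.array(Q);v=Q[2]-Q[0]
    T=pose(o);G=hf(T[:3,3]-T[:3,2]*.049)[0]
    print(n,"end edge (top face)",Q[0],"slope tilt %.1f"%np.degrees(np.arctan2(-v[2],v[0])),"G",G,"yaw rel %.1f"%np.degrees(np.arctan2(v[1],v[0])),"top row %.1f"%top)
    # tilt from end-edge z : G.z-25cos+55sin
    th=np.radians(np.arange(-3,25,.1));print("   tilt from edge height %.1f"%np.degrees(np.interp(Q[0,2],G[2]-25*np.cos(th)+55*np.sin(th),th)))
for n in sys.argv[1:]: run(n)
E
python3 tilt2.py w5 w6 w7
```

```text
w5 end edge (top face) [-65.6   3.7  93. ] slope tilt 2.3 G [ -9.4   2.9 116.4] yaw rel 0.0 top row 186.2
   tilt from edge height 1.7
w6 end edge (top face) [-69.4  -0.7  55.4] slope tilt 6.6 G [-11.7  -1.4  73.8] yaw rel 0.2 top row 184.0
   tilt from edge height 6.7
w7 end edge (top face) [-74.2  -0.5  57.6] slope tilt 11.2 G [-15.8  -1.3  71.1] yaw rel 0.0 top row 183.5
   tilt from edge height 11.5
```

Tilt is 11.3° by two estimates, and the board is laterally centred at y = −0.5 mm. Next I'll raise it to groove height and slide the low +x edge into jaw B.

arm_command:
  translation:
    - [0, 0, -0.25]
    - [0, 0, -0.15]
    - [0, 0.4, 0]
    - [0, 0.4, 0]
    - [0, 0, 0]
  twist: [0, 0, 0, 0, 0]
  force: 25
  grip: 15

```text
time_s: 16.62
tool_pos: [0.5056, -0.1952, 0.0257]
tool_rot: [-178.6, -0.0, 97.2]
force: [0.0, -0.2, -1.9]
grip_width: 0.0235
```

```bash
python3 hol.py
```

```text
t 16.62 G holder mm [-7.5 -1.1 74.6] F [ 0.  -0.2 -1.9] rot [-178.6   -0.    97.2] tooltilt(+x low) 1.4 w 23.5
```

arm_command:
  translation:
    - [0, 0.15, -0.03]
    - [0, 0.15, 0]
    - [0, 0, 0]
  twist: [0, 0, 0]

```text
time_s: 17.0
tool_pos: [0.5087, -0.1948, 0.0258]
tool_rot: [-178.5, -0.0, 97.2]
force: [0.8, -0.2, -1.1]
grip_width: 0.0241
```

```bash
python3 hol.py
```

```text
t 17.00 G holder mm [-4.4 -1.1 74.7] F [ 0.8 -0.3 -1.1] rot [-178.5   -0.    97.2] tooltilt(+x low) 1.5 w 24.1
```

arm_command:
  translation:
    - [0, 0.2, 0]
    - [0, 0.2, 0]
  twist: [0, 0]

```text
time_s: 17.25
tool_pos: [0.5127, -0.1944, 0.0256]
tool_rot: [-178.5, -0.0, 97.2]
force: [-0.4, 0.9, -1.2]
grip_width: 0.0239
```

```bash
python3 hol.py
```

```text
t 17.25 G holder mm [-0.3 -1.1 74.6] F [-0.3  1.  -1.2] rot [-178.5   -0.    97.2] tooltilt(+x low) 1.5 w 23.9
```

arm_command:
  translation:
    - [0, 0.15, 0]
  twist: [0]

```text
time_s: 17.38
tool_pos: [0.5141, -0.1941, 0.0256]
tool_rot: [-178.5, -0.0, 97.2]
force: [-1.1, 0.2, -0.8]
grip_width: 0.024
```

arm_command:
  translation:
    - [0, 0.15, 0]
  twist: [0]

```text
time_s: 17.5
tool_pos: [0.5147, -0.1941, 0.0254]
tool_rot: [-178.4, -0.0, 97.2]
force: [-2.4, -0.2, -1.1]
grip_width: 0.0235
```

arm_command:
  translation:
    - [0, 0.15, 0]
  twist: [0]

```text
time_s: 17.62
tool_pos: [0.5154, -0.194, 0.0251]
tool_rot: [-178.3, -0.1, 97.2]
force: [-2.8, 0.2, -1.0]
grip_width: 0.0239
```

```bash
python3 hol.py
```

```text
t 17.62 G holder mm [ 2.6 -1.1 74.1] F [-2.8  0.5 -1. ] rot [-1.783e+02 -1.000e-01  9.720e+01] tooltilt(+x low) 1.7 w 23.9
```

arm_command:
  translation:
    - [0, 0.25, 0]
    - [0, 0.25, 0]
    - [0, 0.25, 0]
  twist: [0, 0, 0]

```text
time_s: 18.0
tool_pos: [0.5214, -0.1933, 0.025]
tool_rot: [-178.1, -0.1, 97.1]
force: [-4.9, 1.3, 3.5]
grip_width: 0.0239
```

```bash
python3 hol.py
```

```text
t 18.00 G holder mm [ 8.8 -1.2 74. ] F [-4.7  1.8  3.5] rot [-1.781e+02 -1.000e-01  9.710e+01] tooltilt(+x low) 1.9 w 23.9
```

arm_command:
  translation:
    - [0, 0.25, 0]
    - [0, 0.25, 0]
    - [0, 0.18, 0]
  twist: [0, 0, 0]

```text
time_s: 18.38
tool_pos: [0.5253, -0.1927, 0.0253]
tool_rot: [-177.8, -0.3, 97.1]
force: [-7.7, 0.1, 5.4]
grip_width: 0.0241
```

```bash
python3 hol.py
```

```text
t 18.38 G holder mm [13.1 -1.2 74.2] F [-7.6  1.   5.4] rot [-177.8   -0.3   97.1] tooltilt(+x low) 2.2 w 24.1
```

arm_command:
  translation:
    - [0, 0.22, 0]
    - [0, 0.2, 0]
  twist: [0, 0]

```text
time_s: 18.62
tool_pos: [0.5267, -0.1925, 0.0255]
tool_rot: [-177.5, -0.4, 97.0]
force: [-8.2, 0.4, 6.7]
grip_width: 0.0235
```

```bash
python3 hol.py; python3 brd.py w8; python3 tilt2.py w8;python3 hol.py
```

```text
t 18.62 G holder mm [14.8 -1.3 74.5] F [-8.1  1.4  6.7] rot [-177.5   -0.4   97. ] tooltilt(+x low) 2.5 w 23.5
w8 end edge (top face) [-44.   -0.3  62.1] slope tilt 12.4 G [14.8 -1.3 74.5] yaw rel 0.0 top row 183.5
   tilt from edge height 12.6
t 18.68 G holder mm [14.9 -1.3 74.5] F [-7.6  1.6  5.5] rot [-177.5   -0.4   97. ] tooltilt(+x low) 2.5 w 24.0
```

arm_command:
  translation:
    - [0, 0.2, 0]
    - [0, 0.2, 0]
  twist: [0, 0]
  force: 20
  grip: 15

```text
time_s: 18.92
tool_pos: [0.5276, -0.1924, 0.0258]
tool_rot: [-177.1, -0.5, 97.0]
force: [-8.6, 0.0, 7.6]
grip_width: 0.0242
```

```bash
python3 hol.py
```

```text
t 18.93 G holder mm [15.9 -1.4 74.8] F [-8.6  1.1  7.6] rot [-177.1   -0.5   97. ] tooltilt(+x low) 2.9 w 24.2
```

arm_command:
  translation:
    - [0, 0.05, 0.12]
    - [0, 0.0, 0.15]
  twist: [0, 0]

```text
time_s: 19.18
tool_pos: [0.5257, -0.1925, 0.0241]
tool_rot: [-176.8, -0.6, 97.0]
force: [-7.3, 0.6, 6.8]
grip_width: 0.0237
```

```bash
python3 hol.py
```

```text
t 19.18 G holder mm [14.3 -1.3 73. ] F [-7.2  1.5  6.8] rot [-176.8   -0.6   97. ] tooltilt(+x low) 3.2 w 23.7
```

arm_command:
  translation:
    - [0, 0.08, 0.12]
    - [0, 0.05, 0.14]
  twist: [0, 0]

```text
time_s: 19.42
tool_pos: [0.5247, -0.1925, 0.0223]
tool_rot: [-176.6, -0.7, 97.0]
force: [-6.7, 0.9, 5.8]
grip_width: 0.0241
```

```bash
python3 hol.py
```

```text
t 19.43 G holder mm [13.5 -1.4 71.3] F [-6.6  1.7  5.8] rot [-176.6   -0.7   97. ] tooltilt(+x low) 3.4 w 24.1
```

```bash
python3 brd.py w9; python3 tilt2.py w9;python3 hol.py
```

```text
w9 end edge (top face) [-45.6  -0.3  55.7] slope tilt 8.9 G [13.5 -1.4 71.3] yaw rel 0.0 top row 182.7
   tilt from edge height 9.5
t 19.48 G holder mm [13.4 -1.4 71.1] F [-6.7  1.8  5.8] rot [-176.6   -0.7   97. ] tooltilt(+x low) 3.4 w 24.2
```

arm_command:
  translation:
    - [0, 0.15, 0.05]
    - [0, 0.15, 0.05]
  twist: [0, 0]

```text
time_s: 19.73
tool_pos: [0.5248, -0.1925, 0.0218]
tool_rot: [-176.3, -0.8, 96.9]
force: [-8.4, 0.7, 6.0]
grip_width: 0.0239
```

```bash
python3 hol.py
```

```text
t 19.73 G holder mm [13.9 -1.4 70.7] F [-8.2  1.7  6. ] rot [-176.3   -0.8   96.9] tooltilt(+x low) 3.7 w 23.9
```

arm_command:
  translation:
    - [0, 0.2, 0]
    - [0, 0.15, 0]
  twist: [0, 0]

```text
time_s: 19.98
tool_pos: [0.5252, -0.1924, 0.0221]
tool_rot: [-175.9, -1.0, 96.9]
force: [-8.8, 0.7, 5.1]
grip_width: 0.0241
```

```bash
python3 hol.py;  python3 brd.py w10; python3 tilt2.py w10
```

```text
t 19.98 G holder mm [14.6 -1.5 71. ] F [-8.7  1.7  5.1] rot [-175.9   -1.    96.9] tooltilt(+x low) 4.1 w 24.1
w10 end edge (top face) [-44.6  -0.2  55.1] slope tilt 8.5 G [14.6 -1.5 71. ] yaw rel -0.2 top row 182.5
   tilt from edge height 9.2
```

arm_command:
  translation:
    - [0, 0.07, 0.13]
    - [0, 0.06, 0.13]
  twist: [0, 0]

```text
time_s: 20.27
tool_pos: [0.5238, -0.1925, 0.0202]
tool_rot: [-175.6, -1.1, 96.9]
force: [-7.2, -0.2, 6.3]
grip_width: 0.0239
```

```bash
python3 hol.py
```

```text
t 20.27 G holder mm [13.5 -1.5 69. ] F [-7.2  0.6  6.3] rot [-175.6   -1.1   96.9] tooltilt(+x low) 4.4 w 23.9
```

arm_command:
  translation:
    - [0, 0.06, 0.13]
    - [0, 0.06, 0.13]
  twist: [0, 0]

```text
time_s: 20.52
tool_pos: [0.5225, -0.1926, 0.0181]
tool_rot: [-175.4, -1.1, 96.8]
force: [-8.0, 0.6, 4.9]
grip_width: 0.0238
```

```bash
python3 hol.py
```

```text
t 20.52 G holder mm [12.3 -1.5 67. ] F [-7.9  1.6  4.9] rot [-175.4   -1.1   96.8] tooltilt(+x low) 4.6 w 23.8
```

```bash
python3 brd.py w11; python3 tilt2.py w11
```

```text
w11 end edge (top face) [-46.8  -0.1  47. ] slope tilt 4.3 G [12.3 -1.5 67. ] yaw rel -0.2 top row 182.7
   tilt from edge height 5.1
```

arm_command:
  translation:
    - [0, 0.06, 0.13]
    - [0, 0.06, 0.12]
  twist: [0, 0]

```text
time_s: 20.82
tool_pos: [0.5217, -0.1926, 0.0162]
tool_rot: [-175.1, -1.2, 96.8]
force: [-6.6, 0.6, 6.0]
grip_width: 0.0237
```

```bash
python3 hol.py
```

```text
t 20.82 G holder mm [11.7 -1.5 65. ] F [-6.5  1.4  6. ] rot [-175.1   -1.2   96.8] tooltilt(+x low) 4.9 w 23.7
```

```bash
python3 brd.py w12; python3 tilt2.py w12
python3 - <<'E'
import cv2;i=cv2.imread("pics/w12.png");cv2.imwrite("pics/w12c.png",cv2.resize(i[100:300,220:420],None,fx=3,fy=3,interpolation=cv2.INTER_CUBIC))
E
```

```text
w12 end edge (top face) [-47.2  -0.   42.9] slope tilt 2.0 G [11.7 -1.5 65. ] yaw rel -0.3 top row 183.1
   tilt from edge height 3.0
```

View pics/w12c.png

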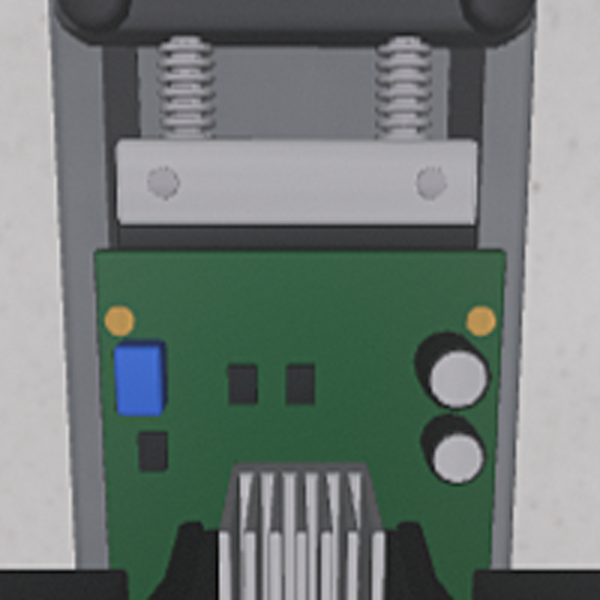

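The crop shows the board's −x edge (row 250) clear of and below jaw A's dark lip strip (rows 225–250), and centred between the jaw ends. I'll keep lowering until it is level.

arm_command:
  translation:
    - [0, 0.05, 0.13]
    - [0, 0.05, 0.12]
  twist: [0, 0]

```text
time_s: 21.12
tool_pos: [0.5208, -0.1927, 0.0143]
tool_rot: [-174.9, -1.3, 96.8]
force: [-6.8, 1.1, 7.2]
grip_width: 0.0235
```

```bash
python3 hol.py; python3 brd.py w13; python3 tilt2.py w13
```

```text
t 21.12 G holder mm [11.  -1.6 63.1] F [-6.6  1.9  7.2] rot [-174.9   -1.3   96.8] tooltilt(+x low) 5.1 w 23.5
w13 end edge (top face) [-47.1  -0.1  39. ] slope tilt -0.3 G [11.  -1.6 63.1] yaw rel -0.2 top row 184.7
   tilt from edge height 0.9
```

arm_command:
  translation:
    - [0, -0.05, 0.0]
    - [0, -0.1, 0]
    - [0, -0.1, 0]
  twist: [0, 0, 0]

```text
time_s: 21.55
tool_pos: [0.5167, -0.1932, 0.0148]
tool_rot: [-174.7, -1.3, 96.8]
force: [-2.6, 0.8, -0.9]
grip_width: 0.024
```

```bash
python3 hol.py; python3 brd.py w14; python3 tilt2.py w14
```

```text
t 21.55 G holder mm [ 7.1 -1.6 63.6] F [-2.5  1.1 -0.9] rot [-174.7   -1.3   96.8] tooltilt(+x low) 5.3 w 24.0
w14 end edge (top face) [-48.2   1.6  49.3] slope tilt 16.5 G [ 7.1 -1.6 63.6] yaw rel -3.2 top row 191.5
   tilt from edge height 10.8
```

arm_command:
  translation:
    - [0, -0.1, 0.0]
    - [0, -0.1, 0]
    - [0, -0.1, 0]
  twist: [0, 0, 0]

```text
time_s: 21.98
tool_pos: [0.515, -0.1935, 0.0149]
tool_rot: [-174.9, -1.3, 96.9]
force: [-1.8, 0.8, -1.8]
grip_width: 0.0237
```

```bash
python3 hol.py; python3 brd.py w15;python3 - <<'E'
import cv2;i=cv2.imread("pics/w15.png");cv2.imwrite("pics/w15c.png",cv2.resize(i[100:300,220:420],None,fx=3,fy=3,interpolation=cv2.INTER_CUBIC))
E
```

```text
t 21.98 G holder mm [ 5.3 -1.6 63.7] F [-1.7  1.  -1.8] rot [-174.9   -1.3   96.9] tooltilt(+x low) 5.1 w 23.7
```

View pics/w15c.png

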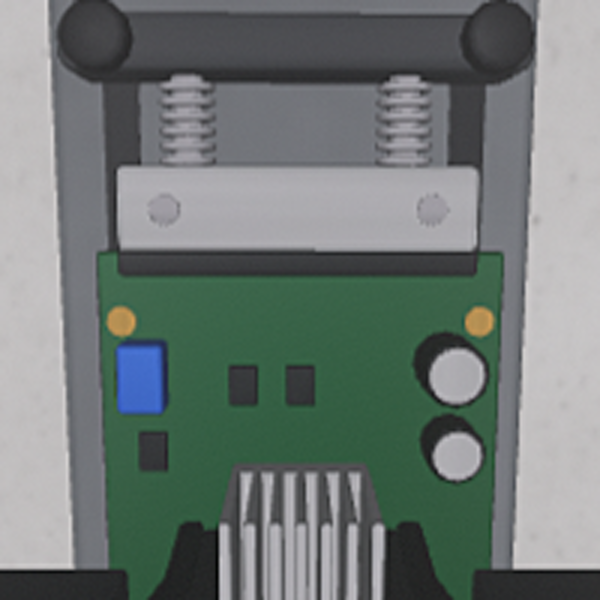

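The jaw A lip (rows 250–273) now overlaps the board edge. The board (cols 97–502) is centred on the jaw (118–477) to about 0.4 mm. I'll ease the last ~2 mm to the spring balance, then let go.

arm_command:
  translation:
    - [0, -0.12, 0.03]
    - [0, -0.12, 0.03]
    - [0, 0, 0.03]
  twist: [0, 0, 0]

```text
time_s: 22.4
tool_pos: [0.5139, -0.1936, 0.0148]
tool_rot: [-175.0, -1.3, 96.9]
force: [-1.6, 0.2, 0.9]
grip_width: 0.024
```

```bash
python3 hol.py
```

```text
t 22.40 G holder mm [ 4.  -1.6 63.6] F [-1.6  0.4  0.9] rot [-175.    -1.3   96.9] tooltilt(+x low) 5.0 w 24.0
```

arm_command:
  translation:
    - [0, -0.08, 0]
    - [0, -0.05, 0]
    - [0, 0, 0]
  twist: [0, 0, 0]
  force: 4
  grip: 15

```text
time_s: 22.78
tool_pos: [0.5132, -0.1938, 0.0148]
tool_rot: [-175.1, -1.2, 96.9]
force: [0.5, -0.4, -0.9]
grip_width: 0.0245
```

arm_command:
  translation:
    - [0, 0, 0]
    - [0, 0, 0]
    - [0, 0, 0]
    - [0, 0, 0]
  twist: [0, 0, 0, 0]
  grip: 55

```text
time_s: 23.28
tool_pos: [0.5138, -0.1939, 0.0155]
tool_rot: [-175.2, -1.2, 96.9]
force: [0.7, 0.1, -0.7]
grip_width: 0.0467
```

```bash
python3 hol.py
```

```text
t 23.27 G holder mm [ 3.7 -1.8 64.3] F [ 0.7  0.  -0.7] rot [-175.2   -1.2   96.9] tooltilt(+x low) 4.8 w 46.7
```

arm_command:
  translation:
    - [0, 0, -0.5]
    - [0, 0, -1]
    - [0, 0, -1.5]
    - [0, 0, -2]
    - [0, 0, -3]
    - [0, 0, -3]
    - [0, 0, -3]
    - [0, 0, -2]
    - [0, 0, 0]
  twist: [0, 0, 0, 0, 0, 0, 0, 0, 0]

```text
time_s: 24.4
tool_pos: [0.5296, -0.1969, 0.1881]
tool_rot: [-175.5, -1.1, 96.9]
force: [-0.6, -0.1, 0.1]
grip_width: 0.0475
```

```bash
python3 hol.py; python3 brd.py w16
python3 - <<'E'
from hol import *;import pickle
from cell import optics
o,c=pickle.load(open("pics/w16.pkl","rb"))
p=proj(c,[[.514,-.193,.04]],o)[0];print(p)
s=optics.read_camera("side");t=optics.read_camera("top");pickle.dump((s,t),open("pics/fin.pkl","wb"))
q=proj(s,[[.514,-.193,.04]])[0].astype(int);r=proj(t,[[.514,-.193,.04]])[0].astype(int)
A=cv2.resize(c["img"][90:330,220:420],(500,600),interpolation=cv2.INTER_CUBIC)
B=cv2.resize(s["img"][q[1]-30:q[1]+30,q[0]-60:q[0]+60],(300,150),interpolation=cv2.INTER_CUBIC)
C=cv2.resize(t["img"][r[1]-72:r[1]+72,r[0]-48:r[0]+48],(300,450),interpolation=cv2.INTER_CUBIC)
cv2.imwrite("pics/fin.png",np.hstack([A,np.vstack([B,C])]))
E
```

```text
t 24.40 G holder mm [ 18.8  -6.6 236.9] F [-0.6 -0.1  0.1] rot [-175.5   -1.1   96.9] tooltilt(+x low) 4.4 w 47.5
[321.66435636 213.1114625 ]
```

View pics/fin.png

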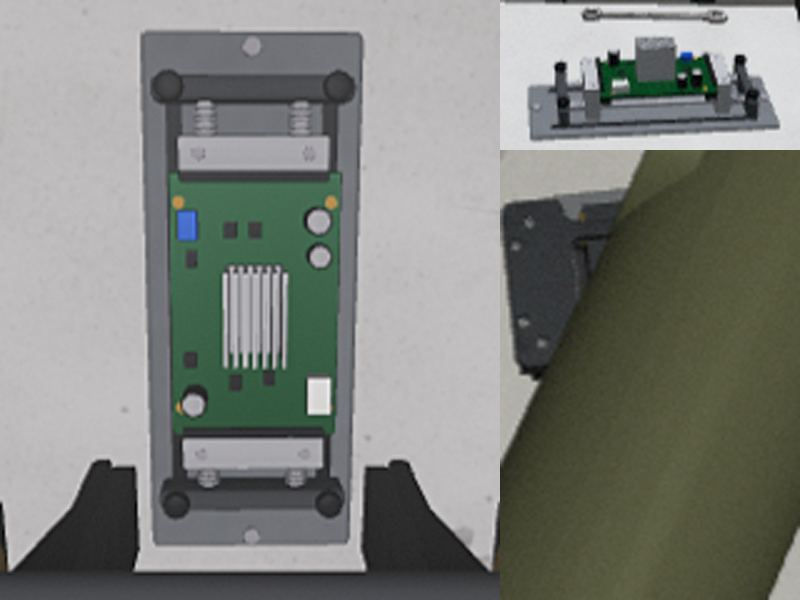

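The last view shows the board level in the side camera, between both jaws, with both lips over its ends and the gripper clear. A numeric check on centring follows.

Run:
```python
from hol import *;import pickle
o,c=pickle.load(open("pics/w16.pkl","rb"));i=c["img"].astype(np.float32);g=cv2.cvtColor(c["img"],cv2.COLOR_BGR2GRAY).astype(float)
col=slice(303,338);pr=g[125:300,col].mean(1)
ed=lambda a,b:a+int(np.argmax(np.abs(np.diff(g[a:b,col].mean(1)))))+.5
rows=dict(Ain=ed(154,164),Aout=ed(138,150),Bin=ed(260,270),Bout=ed(272,282))
for k,r in rows.items(): print(k,r,hf(cast(c,[(320,r)],.0455,o)))
s=(i[...,1]-i[...,2]);m=cv2.morphologyEx(((s>15)).astype(np.uint8)[120:300,270:370],cv2.MORPH_CLOSE,np.ones((5,5)))
b=big(m)+[270,120];P=cast(c,b,.039,o);C,S,A=rect(P);print("board centre",hf(np.r_[C,.039]),"size",S,"yaw",A)
# jaws' sides in y and plate axis yaw
for nm,r in(("A",150),("B",270)):
    v=g[r,270:370];h=np.flatnonzero(v>150);print(nm,"jaw y",hf(cast(c,[(271+h.min(),r),(269+h.max(),r)],.0455,o)).tolist() if len(h) else v.astype(int))
```

```text
Ain 157.5 [[-56.5  -1.6  45.5]]
Aout 144.5 [[-69.   -1.5  45.5]]
Bin 264.5 [[54.2 -1.9 45.5]]
Bout 280.5 [[72.1 -1.9 45.5]]
board centre [[-0.3 -0.2 39. ]] size [70.06459045410156, 109.8193588256836] yaw 6.7040896
A jaw y [[-63.8, -49.9, 45.5], [-63.6, 46.1, 45.5]]
B jaw y [[59.8, -54.1, 45.5], [60.8, 49.5, 45.5]]
```

```bash
python3 -c "
from cell import env,telemetry
print(env.sign_off());print(telemetry.get_obs()['time_s'])"
```

```text
the job is handed in; nothing more can be done
None
the job is handed in; nothing more can be done
```

The green board is clipped into both grooves of the holder, heat sink up and let go, and the job was handed in at about 24.5 s of the 69 s allowed.

**How it went:** I gripped the heat sink across its 24 mm sides and tilted the board about 11° by pressing its −x end lightly on jaw A's top. I then pushed the +x edge into jaw B's groove and pressed that jaw back about 13–14 mm. The −x edge went down past jaw A's lip to level, and I eased the board to the spring balance and released it.

**Last checks:**
- **Position:** the board is centred within about 0.3 mm both ways, by the carriage and width estimates.
- **Squareness:** it is within about 0.3–0.4° of square to the holder.
- **Height and level:** the wrist view gave 70.1 × 109.8 mm at ledge height, so the board sits at the right height. It looks level in the side view.
- **Jaws and gripper:** both lips lie over the board ends, and the gripper is well clear.

**What went wrong or disagreed:**
- **First grasp:** it closed on air because the real finger tips are 30 mm above the reported TCP. Measuring that by touch put a brief press of about 29 N on top of the heat sink, with the board flat on the table.
- **Force on the holder:** the most I saw was about 17 N, while tilting the board.
- **Jaw midpoint:** the last wrist-view reading of the jaw edges put it about 1 mm off the board centre, which I took as edge-detection error. The readings of the jaw ends across the width came out unusable in that view.
- **Bystanders:** the arm kept clear of them. The spanner is in place in the last side crop, but I did not re-measure the tape roll or the bottle.

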